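Bed the tapered core in a casting mould

TASK

Close the casting mould: take the aluminium core by its red knob, nest its taper in the brass seat ring inside the round grey mould and let it centre itself, then push it straight down until the ring sits firmly on its hidden stop, pressing slowly and firmly for a moment but never forcing it, and let go. Leave the other things on the bench undisturbed.

Things in the scene. Friction and masses are not known exactly. Their poses are not given: they have to be found in the camera images.
- core: Loose tapered core, about 180 g, 90 mm tall, standing small end down; origin at the centre of its underside, z up its axis. Aluminium taper 32 mm diameter at z = 0 growing to 60 mm diameter at z = 32; flange 72 mm diameter from z = 32 to 37; red cylindrical knob 28 mm diameter from z = 51 to 90 with a flat top: grasp it there from above, or press on its top. Turned about its axis it is the same.
- mould: Grey round casting mould bolted to the bench (fixed): base flange 128 mm diameter, 8 mm high; body 96 mm diameter, rim 62 mm above its underside, bore 80 mm. Origin at the centre of the underside, z up. Brass seat ring in the bore. With the core nested in the ring, the core's origin is 16 to 50 mm above the mould's before pressing, 13 to 32 mm once home. Over 24 N on the mould damages it.
- mouth (a point): Centre of the mould's rim, on the axis of bore and seat ring. The brass seat ring (78 mm diameter, 26 mm high) has a conical hole matching the core's taper, 57 mm wide at the top, 34 mm at the bottom; a core over 10 mm off the axis lands on its flat top. That top now stands somewhere between 17 mm below and 15 mm above this rim; it slides down with about 5 N of friction and stays where it is left.
- stop (a point): Lowest possible place of the ring's underside, 16 mm above the mould's underside. The true stop, a rubber buffer (10 N per mm) on unseen shims, lies 0 to 18 mm higher: felt only as force rising well above the sliding friction after 3 to 17 mm of travel. Bedding takes a steady push of over 12 N (14 to 17 N is right) for half a second, core upright; feel for it slowly (about 10 mm/s).
- tape_roll: Bystander: roll of masking tape lying flat, 93 mm diameter, 24 mm high; origin at the centre of its underside. Leave it alone.
- ring_cone: Bystander: cream cast ring cone standing tip up, 42 mm diameter at the foot, 60 mm tall; origin at the centre of its underside. Not the core; leave it alone.
- dowel_tub: Bystander: small white tub of dowels beside the mould, 71 mm diameter, 52 mm tall; origin at the centre of its underside. Leave it alone.
Mind the look-alikes: they are no part of the job. Leave any blue or pink look-alike of the core alone.

How it is judged:
By the outcome, as a careful person would: the job done as asked, in the order asked, and still so for the second after the job is handed in, with the robot touching nothing.
It also fails if it takes over 61 s, if anything falls off the work surface, if the arm or the gripper's body presses on something with over 40 N, if the wrist force passes 120 N, or if a joint passes its speed limit or range.

ROBOT

A 6-joint arm with a two-finger parallel gripper is mounted at the origin on a cart in front of the work surface, level with it; the furniture and walls round the work are solid. World frame = base frame: x ahead of the robot, y to its left, z up, the work surface at z = 0. Lengths are in m, angles in rad, forces in N, time in s.
With the tool pointing down it reaches from about 0.325 to 0.775 m from the base axis. Payload 5.5 kg.
Tool frame: the origin (TCP) lies at the very end of the fingers, on their centre line; the grasp point (between the pads) lies behind it (manip.pinch_z is the z of the grasp point in the tool frame, in m); z points along the fingers, y is the direction in which the jaws open and shut (so a half turn about z gives the same grasp; the last joint's range is limited). The gripper opens to 88 mm and grips with 3 to 60 N. Pads are 20 mm wide; open, the fingers measure 115 mm over their backs; the gripper's body (75 mm by 178 mm) begins 61 mm behind the grasp point.
Start: joints at [1.049, 0.091, 1.231, -0, 1.82, -0.057], TCP at [0.269, 0.536, 0.223] pointing down, gripper open.
Joint ranges: [-2.87, 2.87], [-0.86, 2.18], [0.17, 2.46], [-1.51, 4.65], [0.06, 2.69], [-2.65, 2.65]. Speed limits (rad/s): [2.57, 2.57, 3.01, 3.14, 3.14, 3.14].

INTERFACE

Orientations are given as a unit quaternion [x, y, z, w].
In Python, from rig import manip gives the robot as it stands.
- The arm moves only by the tool step_arm, never from a script. Its argument "rows" is a list of rows, each an object of numbers: "x", "y", "z": the shift along the tool's x, y, z in mm; "wx", "wy", "wz": the turn, a rotation vector about the tool's x, y, z in rad; "claw": the opening, from 0 (shut) to 1 (fully open). A call has exactly 8 rows; each row is the pose to reach, as a shift and turn from the pose commanded when the call began, along the tool's axes at that moment; what a row does not reach only later rows make up. A row lasts 1/8 s, in which the tool goes at most 62.5 mm and 10.7 degrees, less where a joint would pass 70% of its speed; a pose out of reach is approached as far as the arm can. A call with a gripper value outside its range is refused whole. The fingers move at their own pace and stop on an object; the grip force is fixed at half the most. Time passes only in rows, so rows that repeat a pose let the fingers close, or fill a call up. It gives the time, the measured TCP pose, the force and the opening at its end, in the units of the state.
- manip.observe(): the state, without advancing time (a new reading comes with each control period).
- manip.camera(name): name is "scene" or "top" or "wrist"; returns the picture (480x640x3 uint8, blue, green, red); there is no depth.
- manip.calibration(name): a dict with "fx", "fy", "cx", "cy" (pixels), "D" ([k1, k2, p1, p2, k3] as OpenCV has them; the pictures are not rectified), "rvec" (rotation vector, rad) and "tvec" (3), from world to camera coordinates, as OpenCV has them. Camera axes: x right, y down, z forward; pixel columns grow to the right and rows downward; lengths in m; the calibration is good to about 2 mm. A picture is of the moment at which its call begins: read the wrist's pose just before it. calibration takes no time and is no camera call; for the wrist camera it gives the pose at the moment of the call.
- manip.hand_in(): hands the job in, once; it reports no verdict.
The state is a dict: "t": time; "qpos": joint angles; "qd": joint speeds; "effort": joint torques, N m; "eef_pos": TCP position; "eef_rot": TCP orientation; "force": force on the tool from outside, world axes, zero at the start; "ft_torque": the same for the moment, N m; "opening": finger opening in m.
Only numpy, scipy, OpenCV 4.12 (cv2) and the standard library are available. Lean on these libraries where they do the work, as an engineer would, in place of code of your own. Each camera call takes 0.05 s, during which the arm holds its last target.

## Working session

There is one attempt and no reset: what is moved stays moved. The work goes in short steps, Python scripts to look and compute and a tool call to move; the robot and the scene stay as the last step left them, time stands still between calls to the robot, and variables do not carry over. Pictures are saved under pics/ and viewed, and the job is handed in when it is done.

Besides the shell and the picture viewer there is one more tool, called after "Request:" as name(argument=value, ...), one argument or row to a line, values as JSON. step_arm: Moves the arm, as the interface text tells. Its arguments: {"type":"object","properties":{"rows":{"type":"array"}},"required":["rows"]}

```bash
ls; mkdir -p pics
python3 - <<'E'
from rig import manip
import cv2,numpy as np
s=manip.observe(); print(s); print(manip.pinch_z)
for n in("scene","top"):
    im=manip.camera(n); cv2.imwrite(f"pics/{n}0.png",im)
    c=manip.calibration(n); print(n,c)
    np.save(f"pics/{n}0.npy",im)
E
```

```text
pics
{'t': 0.0, 'qpos': array([ 1.04931907e+00,  9.18153977e-02,  1.23189483e+00, -1.96866704e-05,
        1.81981463e+00, -5.66595933e-02]), 'qd': array([ 6.60263999e-04,  1.54400661e-03,  4.74922085e-05, -5.81294661e-04,
       -9.37922889e-04,  7.14377207e-04]), 'effort': array([-4.26694029e-06, -4.46441710e+01, -4.06458092e+01,  6.97382586e-02,
        2.92272650e-02, -1.32664982e-04]), 'eef_pos': array([0.26878674, 0.53607921, 0.22152787]), 'eef_rot': array([ 2.30324504e-01,  9.73113400e-01, -9.28741492e-04, -2.66251268e-04]), 'force': array([-0.54955849, -0.65379602, -0.00215091]), 'ft_torque': array([ 0.02393694,  0.00913688, -0.00087185]), 'opening': 0.08797695058691586}
-0.0187
scene {'fx': 507.3440189061792, 'fy': 507.3440189061792, 'cx': 312.03025927870254, 'cy': 245.1937220988905, 'D': array([0.00803248, 0.        , 0.        , 0.        , 0.        ]), 'rvec': array([ 2.23503723, -0.89707435,  0.33162741]), 'tvec': array([-0.40201705,  0.3479558 ,  0.70056029])}
top {'fx': 610.1871068917503, 'fy': 610.1871068917503, 'cx': 324.34694606364286, 'cy': 228.4301018931386, 'D': array([0.02726337, 0.        , 0.        , 0.        , 0.        ]), 'rvec': array([ 2.11174471, -2.11786683,  0.19740936]), 'tvec': array([0.04495575, 0.59243229, 1.44796333])}
```

View pics/scene0.png

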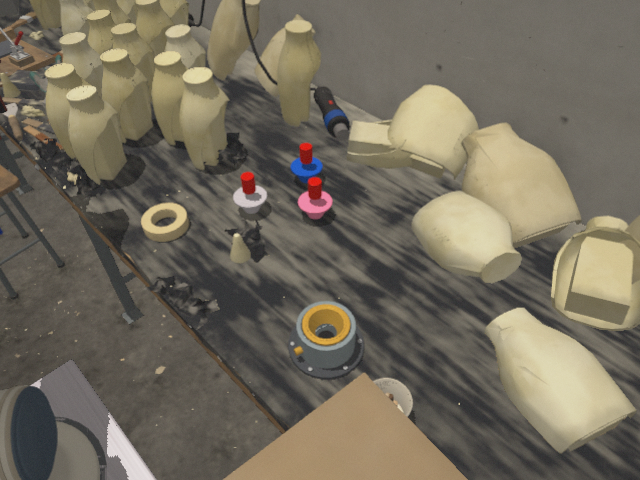

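View pics/top0.png

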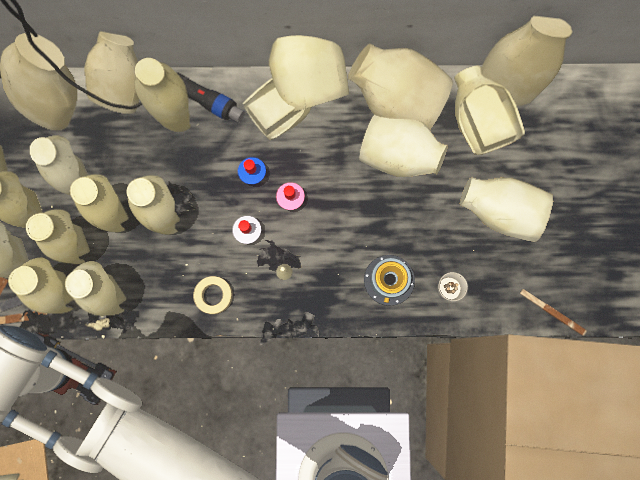

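```bash
cat > h.py <<'E'
import numpy as np,cv2
def ray(c,u,v):
    K=np.array([[c['fx'],0,c['cx']],[0,c['fy'],c['cy']],[0,0,1]])
    p=cv2.undistortPoints(np.array([[[u,v]]],float),K,np.array(c['D']))[0,0]
    R=cv2.Rodrigues(np.array(c['rvec']))[0]; o=-R.T@np.array(c['tvec'])
    return o,R.T@np.array([p[0],p[1],1.])
def onz(c,u,v,z):
    o,d=ray(c,u,v); return o+d*(z-o[2])/d[2]
def proj(c,P):
    K=np.array([[c['fx'],0,c['cx']],[0,c['fy'],c['cy']],[0,0,1]])
    return cv2.projectPoints(np.array(P,float).reshape(-1,1,3),np.array(c['rvec']),np.array(c['tvec']),K,np.array(c['D']))[0][:,0]
def circ(x,y,z,r,n=72):
    a=np.linspace(0,2*np.pi,n); return np.c_[x+r*np.cos(a),y+r*np.sin(a),z+0*a]
E
python3 - <<'E'
import cv2,numpy as np
t=cv2.imread("pics/top0.png"); s=cv2.imread("pics/scene0.png")
r=lambda im,x,y,w,h:cv2.resize(im[y:y+h,x:x+w],(400,300),interpolation=cv2.INTER_CUBIC)
a=np.vstack([np.hstack([r(t,226,150,80,60+0),r(t,206,200,80,60)]),np.hstack([r(t,350,250,80,60),r(s,210,130,160,120)])])
cv2.imwrite("pics/crop1.png",a)
from rig import manip
import h
c=manip.calibration("top")
for n,u,v,z in(("core",244.5,226,.09),("blue",250,165,.09),("pink",290,190,.09),("rim",390,279,.062),("tub",453,287,.052),("cone",284,271,.06),("tape",213,295,.024)):
    print(n,h.onz(c,u,v,z))
E
```

```text
core [0.59300343 0.23610331 0.09      ]
blue [0.74648646 0.22606527 0.09      ]
pink [0.68243319 0.1268011  0.09      ]
rim [ 0.46652146 -0.11534739  0.062     ]
tub [ 0.44785283 -0.26832839  0.052     ]
cone [0.48701505 0.14159055 0.06      ]
tape [0.43253453 0.31929231 0.024     ]
```

View pics/crop1.png

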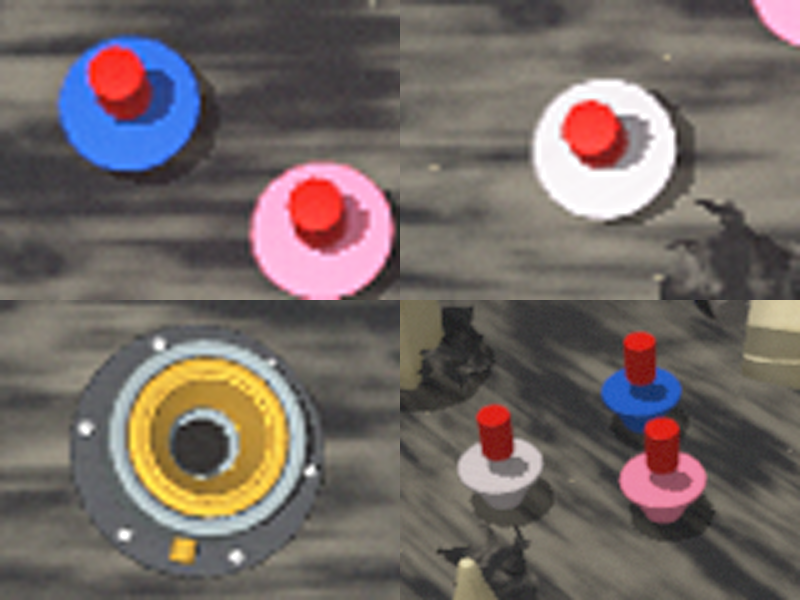

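The three core-like pieces in the top view are aluminium/white (246,229), blue (252,170) and pink (290,196). The uncoloured one fits the description, and the crop confirms it. The mould is at (390,279).

Run:
```python
import cv2,numpy as np,h
from rig import manip
from scipy.optimize import least_squares
C={n:manip.calibration(n) for n in("top","scene")}
I={n:cv2.imread(f"pics/{n}0.png") for n in C}
def red(n,u,v,w=22):
    im=I[n][v-w:v+w,u-w:u+w].astype(int); m=(im[...,2]>130)&(im[...,1]<90)&(im[...,0]<90)
    return m
# core outline: mask of rendered knob+flange, fit by centroid of red & white
def white(n,u,v,w):
    im=I[n][v-w:v+w,u-w:u+w].astype(int); return (im.min(2)>140)&(im.max(2)-im.min(2)<40)
def cent(m,u,v,w): y,x=np.nonzero(m); return np.array([x.mean()+u-w,y.mean()+v-w])
# bounding-based: convex hull of (white|red) vs hull of model
def iou_fit(n,u,v,w):
    m=(white(n,u,v,w)|red(n,u,v,w)).astype(np.uint8)
    k,l,st,ce=cv2.connectedComponentsWithStats(m); j=1+np.argmax(st[1:,4]); m=(l==j)
    y,x=np.nonzero(m); hull=cv2.convexHull(np.c_[x,y].astype(np.float32))
    M=cv2.moments(hull); return np.array([M['m10']/M['m00']+u-w,M['m01']/M['m00']+v-w]),cv2.contourArea(hull)
def model(n,x,y):
    if n=="top": P=np.r_[h.circ(x,y,.037,.036),h.circ(x,y,.032,.036),h.circ(x,y,.09,.014)]
    else: P=np.r_[h.circ(x,y,.037,.036),h.circ(x,y,.032,.036),h.circ(x,y,.09,.014)]
    hu=cv2.convexHull(h.proj(C[n],P).astype(np.float32)); M=cv2.moments(hu)
    return np.array([M['m10']/M['m00'],M['m01']/M['m00']]),cv2.contourArea(hu)
for n,u,v in(("top",246,229),("scene",250,192)):
    o,a=iou_fit(n,u,v,30)
    r=least_squares(lambda p:model(n,*p)[0]-o,[.59,.235],x_scale=.01,diff_step=1e-4)
    print(n,o,a,r.x,model(n,*r.x)[1])
    # red only
    m=red(n,u,v,30);c=cent(m,u,v,30);print(' red',c,h.onz(C[n],*c,.072))
# mould: manual ellipse overlay with optimisation on edges
for n,u,v,w in(("top",390,279,22),("scene",326,330,36)):
    im=I[n][v-w:v+w,u-w:u+w].astype(int); m=(im[...,2]-im[...,0]>60)
    k,l,st,ce=cv2.connectedComponentsWithStats(m.astype(np.uint8)); j=1+np.argmax(st[1:,4])
    y,x=np.nonzero(l==j); hull=cv2.convexHull(np.c_[x,y].astype(np.float32)); e=cv2.fitEllipse(hull); print(n,'brass',e[0][0]+u-w,e[0][1]+v-w,e[1])
ov=[]
for n,(x,y) in(("top",(.4665,-.1153)),("scene",(.4665,-.1153))):
    im=cv2.resize(I[n],None,fx=6,fy=6,interpolation=cv2.INTER_CUBIC)
    for z,r,col in((.062,.048,(0,255,0)),(.062,.04,(0,0,255)),(0.008,.064,(255,0,255)),(0.0,.064,(255,0,0))):
        p=h.proj(C[n],h.circ(x,y,z,r)); cv2.polylines(im,[np.round((p+.5)*6-.5).astype(int)],True,col,1)
    u,v=(390,279) if n=="top" else(326,335)
    ov.append(im[6*v-240:6*v+240,6*u-198:6*u+198] if n=="top" else im[6*v-240:6*v+240,6*u-198:6*u+198])
cv2.imwrite("pics/ov1.png",np.hstack(ov))
```

```text
top [246.16504854 229.32605178] 618.0 [0.59580823 0.23958868] 647.1521162927384
 red [244.11538462 225.83653846] [0.5970577  0.23961996 0.072     ]
scene [249.4632962  195.70379891] 583.5 [0.59100299 0.22968395] 931.9969747241121
 red [246.38333333 176.975     ] [0.60705657 0.25593519 0.072     ]
top brass 391.09133529663086 277.01867866516113 (31.55534553527832, 32.18999099731445)
scene brass 325.5877571105957 324.25308990478516 (40.68511199951172, 48.46864318847656)
```

View pics/ov1.png

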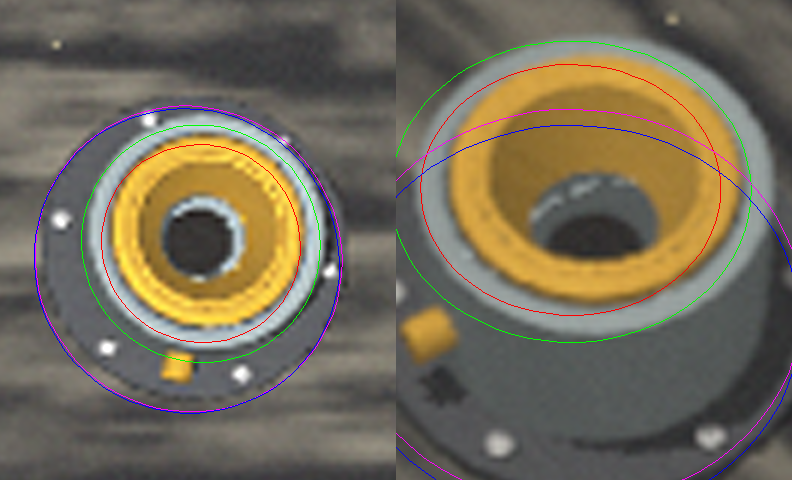

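```bash
cat > ov.py <<'E'
import cv2,numpy as np,h
def ov(im,c,items,u,v,s,W=396,H=480):
    # items list of circles (x,y,z,r,col)
    M=np.array([[s,0,W/2-s*u],[0,s,H/2-s*v]],float)
    o=cv2.warpAffine(im,M,(W,H),flags=cv2.INTER_CUBIC)
    for x,y,z,r,col in items:
        p=h.proj(c,h.circ(x,y,z,r)); p=p*s+M[:,2]
        cv2.polylines(o,[np.round(p).astype(int)],True,col,1)
    return o
G,R,B,P=(0,255,0),(0,0,255),(255,0,0),(255,0,255)
def mould(x,y): return [(x,y,.062,.048,G),(x,y,.062,.04,R),(x,y,.008,.064,P)]
def core(x,y): return [(x,y,.037,.036,G),(x,y,.09,.014,B)]
E
python3 - <<'E'
import cv2,numpy as np
from ov import *
from rig import manip
C={n:manip.calibration(n) for n in("top","scene")}
I={n:cv2.imread(f"pics/{n}0.png") for n in C}
m=(.4705,-.1175);k=(.596,.239)
a=[ov(I["top"],C["top"],mould(*m),390,279,6,396,300),ov(I["scene"],C["scene"],mould(*m),326,335,5,396,300)]
b=[ov(I["top"],C["top"],core(*k),246,229,6,396,300),ov(I["scene"],C["scene"],core(*k),250,192,5,396,300)]
cv2.imwrite("pics/ov2.png",np.vstack([np.hstack(a),np.hstack(b)]))
E
```

```text
(no output)
```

View pics/ov2.png

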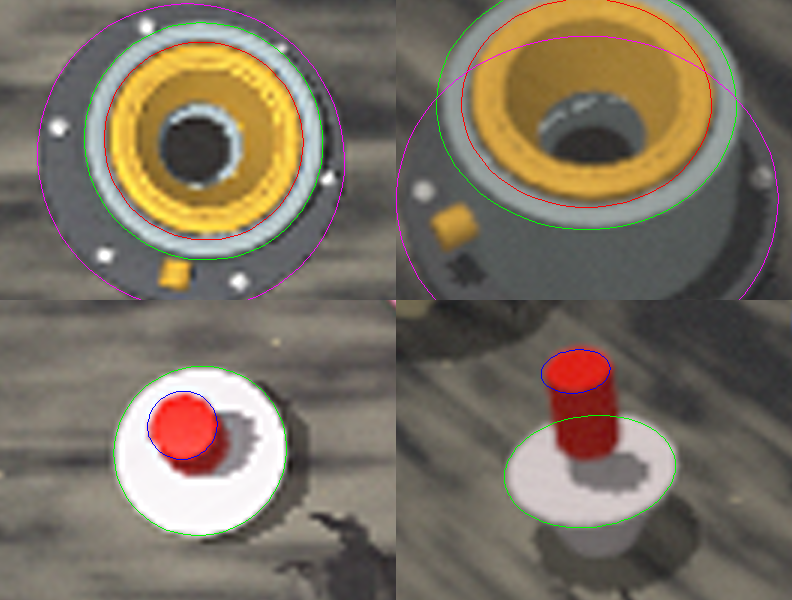

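```bash
cat > mv.py <<'E'
import sys,numpy as np
from rig import manip
from scipy.spatial.transform import Rotation as Ro
s=manip.observe(); R=Ro.from_quat(s['eef_rot']).as_matrix()
print('t',round(s['t'],2),'pos',s['eef_pos'].round(4),'F',s['force'].round(2),'op',round(s['opening'],4),'tilt',np.degrees(np.arccos(-R[2,2])).round(2))
print('x,y axes',R[:,0].round(3),R[:,1].round(3))
v=[float(a) for a in sys.argv[1:]]
p=s['eef_pos']
for i in range(0,len(v),3):
    print('target',v[i:i+3],'tool shift mm',((R.T@(np.array(v[i:i+3])-s['eef_pos']))*1000).round(1))
E
python3 mv.py .30 .33 .2215 .45 .26 .2 .596 .239 .18
```

```text
t 0.1 pos [0.2688 0.5361 0.2216] F [-0.15  0.19 -0.5 ] op 0.0878 tilt 0.1
x,y axes [-0.894  0.448  0.   ] [ 0.448  0.894 -0.002]
target [0.3, 0.33, 0.2215] tool shift mm [-120.3 -170.3    0.4]
target [0.45, 0.26, 0.2] tool shift mm [-285.7 -165.6   21.9]
target [0.596, 0.239, 0.18] tool shift mm [-425.7 -118.9   41.8]
```

Request:
step_arm(
  rows=[
    {"x": -25, "y": -35, "z": 0, "claw": 1},
    {"x": -55, "y": -80, "z": 0, "claw": 1},
    {"x": -90, "y": -125, "z": 0, "claw": 1},
    {"x": -120, "y": -170, "z": 0, "claw": 1},
    {"x": -170, "y": -170, "z": 5, "claw": 1},
    {"x": -220, "y": -168, "z": 10, "claw": 1},
    {"x": -270, "y": -166, "z": 15, "claw": 1},
    {"x": -300, "y": -160, "z": 20, "claw": 1},
  ],
)

```text
validation failed for argument at $.ro...
```

```bash
python3 mv.py .590 .245 .18
```

```text
t 0.1 pos [0.2688 0.5361 0.2216] F [-0.15  0.19 -0.5 ] op 0.0878 tilt 0.1
x,y axes [-0.894  0.448  0.   ] [ 0.448  0.894 -0.002]
target [0.59, 0.245, 0.18] tool shift mm [-417.6 -116.2   41.8]
```

Request:
step_arm(
  rows=[
    {"x": -25, "y": -35, "z": 0, "wx": 0, "wy": 0, "wz": 0, "claw": 1},
    {"x": -55, "y": -80, "z": 0, "wx": 0, "wy": 0, "wz": 0, "claw": 1},
    {"x": -90, "y": -125, "z": 0, "wx": 0, "wy": 0, "wz": 0, "claw": 1},
    {"x": -120, "y": -170, "z": 0, "wx": 0, "wy": 0, "wz": 0, "claw": 1},
    {"x": -170, "y": -170, "z": 5, "wx": 0, "wy": 0, "wz": 0, "claw": 1},
    {"x": -220, "y": -168, "z": 10, "wx": 0, "wy": 0, "wz": 0, "claw": 1},
    {"x": -270, "y": -166, "z": 15, "wx": 0, "wy": 0, "wz": 0, "claw": 1},
    {"x": -300, "y": -160, "z": 20, "wx": 0, "wy": 0, "wz": 0, "claw": 1},
  ],
)

```text
t: 1.1
eef_pos: [0.467, 0.2573, 0.2018]
eef_rot: [0.231, 0.973, -0.0, -0.0]
force: [-0.9, -0.4, -0.3]
opening: 0.0881
```

```bash
python3 mv.py .596 .239 .18
```

```text
t 1.1 pos [0.467  0.2573 0.2018] F [-0.9  -0.39 -0.31] op 0.0881 tilt 0.06
x,y axes [-0.893  0.45   0.   ] [ 0.45   0.893 -0.001]
target [0.596, 0.239, 0.18] tool shift mm [-123.5   41.8   21.7]
```

Request:
step_arm(
  rows=[
    {"x": -20, "y": 7, "z": 4, "wx": 0, "wy": 0, "wz": 0, "claw": 1},
    {"x": -50, "y": 17, "z": 9, "wx": 0, "wy": 0, "wz": 0, "claw": 1},
    {"x": -80, "y": 27, "z": 14, "wx": 0, "wy": 0, "wz": 0, "claw": 1},
    {"x": -110, "y": 37, "z": 20, "wx": 0, "wy": 0, "wz": 0, "claw": 1},
    {"x": -124, "y": 42, "z": 22, "wx": 0, "wy": 0, "wz": 0, "claw": 1},
    {"x": -124, "y": 42, "z": 22, "wx": 0, "wy": 0, "wz": 0, "claw": 1},
    {"x": -124, "y": 42, "z": 22, "wx": 0, "wy": 0, "wz": 0, "claw": 1},
    {"x": -124, "y": 42, "z": 22, "wx": 0, "wy": 0, "wz": 0, "claw": 1},
  ],
)

```text
t: 2.1
eef_pos: [0.5945, 0.2413, 0.1815]
eef_rot: [0.23, 0.973, 0.0, 0.0]
force: [0.5, -1.1, 0.5]
opening: 0.0882
```

```bash
python3 mv.py .596 .239 .057
python3 - <<'E'
from rig import manip
import cv2,numpy as np,h
from ov import *
c=manip.calibration("wrist"); im=manip.camera("wrist")
for k in [(.596,.239)]:
    for x,y,z,r,col in core(*k):
        cv2.polylines(im,[np.round(h.proj(c,h.circ(x,y,z,r))).astype(int)],True,col,1)
cv2.imwrite("pics/w1.png",im)
E
```

```text
t 2.1 pos [0.5945 0.2413 0.1815] F [ 0.46 -1.08  0.52] op 0.0882 tilt 0.05
x,y axes [-0.894  0.448 -0.001] [0.448 0.894 0.001]
target [0.596, 0.239, 0.057] tool shift mm [ -2.3  -1.4 124.5]
```

View pics/w1.png

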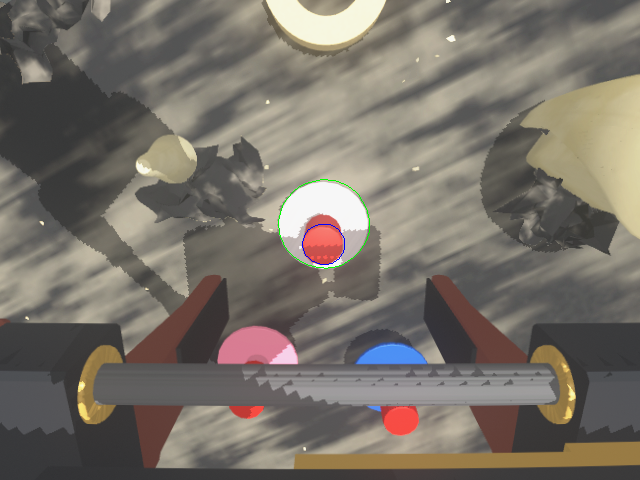

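The wrist overlay lands on the core: knob top at about (323,244), flange at (324,224). Pink is at (258,360) and blue at (390,370), both clear of the fingers' path. I'm going down.

Request:
step_arm(
  rows=[
    {"x": -2, "y": -1, "z": 15, "wx": 0, "wy": 0, "wz": 0, "claw": 1},
    {"x": -2, "y": -1, "z": 37, "wx": 0, "wy": 0, "wz": 0, "claw": 1},
    {"x": -2, "y": -1, "z": 60, "wx": 0, "wy": 0, "wz": 0, "claw": 1},
    {"x": -2, "y": -1, "z": 83, "wx": 0, "wy": 0, "wz": 0, "claw": 1},
    {"x": -2, "y": -1, "z": 103, "wx": 0, "wy": 0, "wz": 0, "claw": 1},
    {"x": -2, "y": -1, "z": 117, "wx": 0, "wy": 0, "wz": 0, "claw": 1},
    {"x": -2, "y": -1, "z": 124, "wx": 0, "wy": 0, "wz": 0, "claw": 1},
    {"x": -2, "y": -1, "z": 124, "wx": 0, "wy": 0, "wz": 0, "claw": 1},
  ],
)

```text
t: 3.15
eef_pos: [0.5964, 0.239, 0.0564]
eef_rot: [0.23, 0.973, -0.0, -0.0]
force: [0.2, -0.6, -0.7]
opening: 0.0878
```

```bash
python3 mv.py .596 .239 .057
```

```text
t 3.15 pos [0.5964 0.239  0.0564] F [ 0.23 -0.55 -0.67] op 0.0878 tilt 0.02
x,y axes [-0.894  0.448  0.   ] [ 0.448  0.894 -0.   ]
target [0.596, 0.239, 0.057] tool shift mm [ 0.3 -0.2 -0.6]
```

Close the fingers.

Request:
step_arm(
  rows=[
    {"x": 0, "y": 0, "z": 0, "wx": 0, "wy": 0, "wz": 0, "claw": 0.7},
    {"x": 0, "y": 0, "z": 0, "wx": 0, "wy": 0, "wz": 0, "claw": 0.5},
    {"x": 0, "y": 0, "z": 0, "wx": 0, "wy": 0, "wz": 0, "claw": 0.35},
    {"x": 0, "y": 0, "z": 0, "wx": 0, "wy": 0, "wz": 0, "claw": 0.2},
    {"x": 0, "y": 0, "z": 0, "wx": 0, "wy": 0, "wz": 0, "claw": 0.1},
    {"x": 0, "y": 0, "z": 0, "wx": 0, "wy": 0, "wz": 0, "claw": 0.1},
    {"x": 0, "y": 0, "z": 0, "wx": 0, "wy": 0, "wz": 0, "claw": 0.1},
    {"x": 0, "y": 0, "z": 0, "wx": 0, "wy": 0, "wz": 0, "claw": 0.1},
  ],
)

```text
t: 4.15
eef_pos: [0.5964, 0.239, 0.0566]
eef_rot: [0.23, 0.973, -0.0, -0.0]
force: [0.2, -0.7, -0.0]
opening: 0.0272
```

```bash
python3 mv.py .596 .239 .22
```

```text
t 4.15 pos [0.5964 0.239  0.0566] F [ 0.18 -0.67 -0.04] op 0.0272 tilt 0.01
x,y axes [-0.894  0.448  0.   ] [ 0.448  0.894 -0.   ]
target [0.596, 0.239, 0.22] tool shift mm [   0.4   -0.2 -163.4]
```

Request:
step_arm(
  rows=[
    {"x": 0, "y": 0, "z": -10, "wx": 0, "wy": 0, "wz": 0, "claw": 0.1},
    {"x": 0, "y": 0, "z": -25, "wx": 0, "wy": 0, "wz": 0, "claw": 0.1},
    {"x": 0, "y": 0, "z": -43, "wx": 0, "wy": 0, "wz": 0, "claw": 0.1},
    {"x": 0, "y": 0, "z": -62, "wx": 0, "wy": 0, "wz": 0, "claw": 0.1},
    {"x": 0, "y": 0, "z": -82, "wx": 0, "wy": 0, "wz": 0, "claw": 0.1},
    {"x": 0, "y": 0, "z": -100, "wx": 0, "wy": 0, "wz": 0, "claw": 0.1},
    {"x": 0, "y": 0, "z": -110, "wx": 0, "wy": 0, "wz": 0, "claw": 0.1},
    {"x": 0, "y": 0, "z": -110, "wx": 0, "wy": 0, "wz": 0, "claw": 0.1},
  ],
)

```text
t: 5.15
eef_pos: [0.5968, 0.2391, 0.1677]
eef_rot: [0.23, 0.973, 0.0, 0.001]
force: [0.2, -0.1, -2.4]
opening: 0.0275
```

```bash
python3 mv.py .4705 -.1175 .167
```

```text
t 5.15 pos [0.5968 0.2391 0.1677] F [ 0.19 -0.06 -2.39] op 0.0275 tilt 0.09
x,y axes [-0.894  0.448 -0.001] [0.448 0.894 0.001]
target [0.4705, -0.1175, 0.167] tool shift mm [-4.700e+01 -3.754e+02  3.000e-01]
```

Request:
step_arm(
  rows=[
    {"x": -1, "y": -12, "z": 0, "wx": 0, "wy": 0, "wz": 0, "claw": 0.1},
    {"x": -4, "y": -34, "z": 0, "wx": 0, "wy": 0, "wz": 0, "claw": 0.1},
    {"x": -8, "y": -66, "z": 0, "wx": 0, "wy": 0, "wz": 0, "claw": 0.1},
    {"x": -13, "y": -102, "z": 0, "wx": 0, "wy": 0, "wz": 0, "claw": 0.1},
    {"x": -18, "y": -142, "z": 0, "wx": 0, "wy": 0, "wz": 0, "claw": 0.1},
    {"x": -23, "y": -182, "z": 0, "wx": 0, "wy": 0, "wz": 0, "claw": 0.1},
    {"x": -28, "y": -222, "z": 0, "wx": 0, "wy": 0, "wz": 0, "claw": 0.1},
    {"x": -33, "y": -262, "z": 0, "wx": 0, "wy": 0, "wz": 0, "claw": 0.1},
  ],
)

```text
t: 6.15
eef_pos: [0.507, -0.0116, 0.1655]
eef_rot: [0.23, 0.973, -0.0, -0.001]
force: [-0.6, -0.6, -0.8]
opening: 0.0275
```

```bash
python3 mv.py .4705 -.1175 .167
```

```text
t 6.15 pos [ 0.507  -0.0116  0.1655] F [-0.62 -0.64 -0.77] op 0.0275 tilt 0.1
x,y axes [-0.894  0.448  0.001] [ 0.448  0.894 -0.001]
target [0.4705, -0.1175, 0.167] tool shift mm [ -14.9 -111.    -1.4]
```

Run:
```python
from rig import manip
import cv2,numpy as np,h
from ov import *
manip.camera("wrist");manip.camera("wrist")
c=manip.calibration("wrist"); im=manip.camera("wrist"); cv2.imwrite("pics/w2raw.png",im); np.save("pics/w2c.npy",c,allow_pickle=True)
x,y=.4705,-.1175
for x,y,z,r,col in mould(x,y):
    cv2.polylines(im,[np.round(h.proj(c,h.circ(x,y,z,r))).astype(int)],True,col,1)
cv2.imwrite("pics/w2.png",im)
```

```text
(no output)
```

View pics/w2.png

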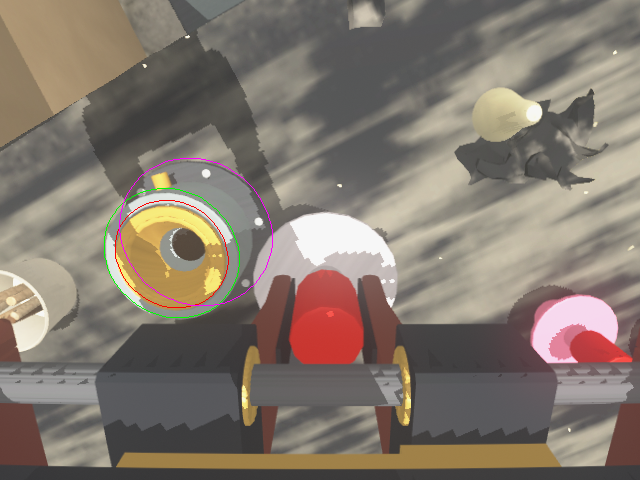

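Run:
```python
import cv2,numpy as np
from ov import *
c=np.load("pics/w2c.npy",allow_pickle=True).item(); im=cv2.imread("pics/w2raw.png")
Y=(255,255,0)
a=[ov(im,c,mould(.4705,-.1175),180,240,3.5,400,560)]
x,y=.4685,-.1180
a.append(ov(im,c,[(x,y,.062,.048,G),(x,y,.062,.04,R),(x,y,.008,.064,P),(x,y,.057,.0285,Y),(x,y,.031,.017,B)],180,240,3.5,400,560))
cv2.imwrite("pics/ov3.png",np.hstack(a))
```

```text
(no output)
```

View pics/ov3.png

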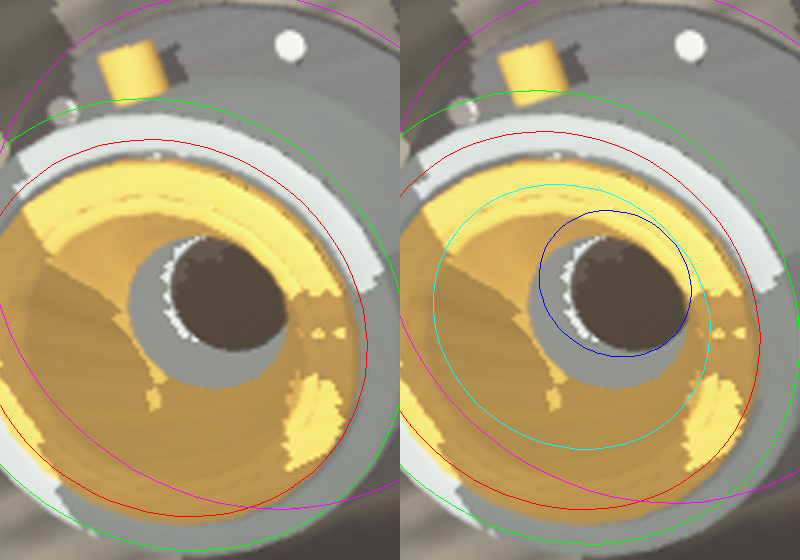

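Run:
```python
import cv2,numpy as np
from ov import *
c=np.load("pics/w2c.npy",allow_pickle=True).item(); im=cv2.imread("pics/w2raw.png")
Y=(255,255,0)
a=[]
for x,y in((.4725,-.1175),(.4735,-.119)):
  a.append(ov(im,c,[(x,y,.062,.048,G),(x,y,.062,.04,R),(x,y,.008,.064,P),(x,y,.057,.0285,Y)],185,230,2.6,400,560))
cv2.imwrite("pics/ov4.png",np.hstack(a))
```

```text
(no output)
```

View pics/ov4.png

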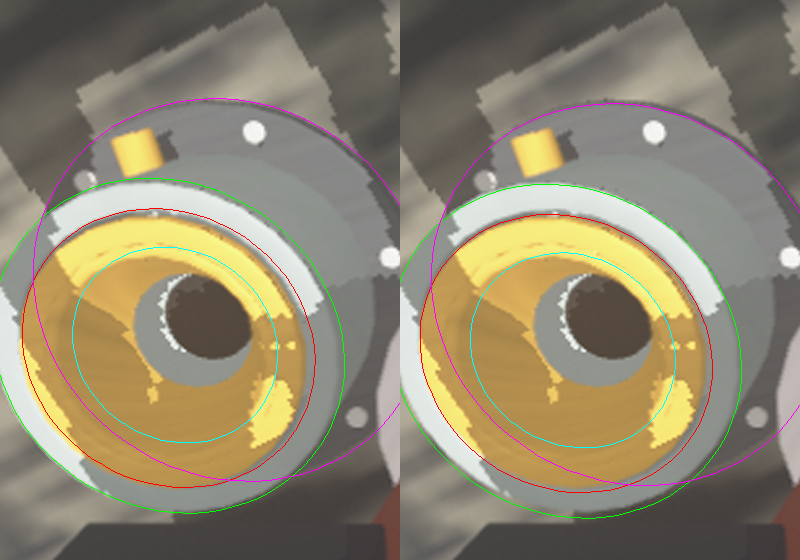

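```bash
python3 mv.py .472 -.118 .125
```

```text
t 6.3 pos [ 0.5074 -0.0117  0.1659] F [ 0.12  0.7  -0.52] op 0.0273 tilt 0.06
x,y axes [-0.892  0.451  0.001] [ 0.451  0.892 -0.001]
target [0.472, -0.118, 0.125] tool shift mm [ -16.4 -110.8   40.9]
```

Request:
step_arm(
  rows=[
    {"x": -3, "y": -20, "z": 0, "wx": 0, "wy": 0, "wz": 0, "claw": 0.1},
    {"x": -7, "y": -50, "z": 0, "wx": 0, "wy": 0, "wz": 0, "claw": 0.1},
    {"x": -12, "y": -80, "z": 0, "wx": 0, "wy": 0, "wz": 0, "claw": 0.1},
    {"x": -15, "y": -102, "z": 0, "wx": 0, "wy": 0, "wz": 0, "claw": 0.1},
    {"x": -16, "y": -111, "z": 8, "wx": 0, "wy": 0, "wz": 0, "claw": 0.1},
    {"x": -16, "y": -111, "z": 20, "wx": 0, "wy": 0, "wz": 0, "claw": 0.1},
    {"x": -16, "y": -111, "z": 33, "wx": 0, "wy": 0, "wz": 0, "claw": 0.1},
    {"x": -16, "y": -111, "z": 41, "wx": 0, "wy": 0, "wz": 0, "claw": 0.1},
  ],
)

```text
t: 7.3
eef_pos: [0.4727, -0.1155, 0.1239]
eef_rot: [0.23, 0.973, 0.0, -0.001]
force: [-0.5, -1.0, -1.7]
opening: 0.0273
```

```bash
python3 mv.py .472 -.118 .105;python3 - <<'E'
from rig import manip
import cv2,numpy as np
for n,(x,y) in(("scene",(226,220)),):
    im=manip.camera(n); cv2.imwrite("pics/s2.png",cv2.resize(im[y:y+180,x:x+200],(800,600)[:2] if 0 else (660,594),interpolation=cv2.INTER_CUBIC))
E
python3 mv.py .472 -.118 .105
```

```text
t 7.3 pos [ 0.4727 -0.1155  0.1239] F [-0.53 -1.01 -1.72] op 0.0273 tilt 0.11
x,y axes [-0.894  0.447  0.002] [ 0.447  0.894 -0.   ]
target [0.472, -0.118, 0.105] tool shift mm [-0.5 -2.6 18.9]
t 7.35 pos [ 0.4724 -0.1155  0.1231] F [-0.48  0.6  -2.25] op 0.0273 tilt 0.18
x,y axes [-0.894  0.447  0.003] [ 0.447  0.894 -0.   ]
target [0.472, -0.118, 0.105] tool shift mm [-0.8 -2.4 18.1]
```

View pics/s2.png

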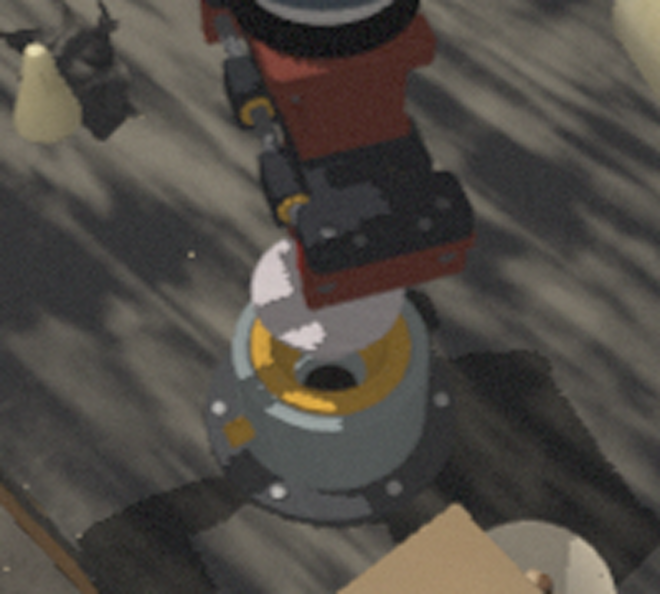

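Request:
step_arm(
  rows=[
    {"x": 0, "y": -1, "z": 3, "wx": 0, "wy": 0, "wz": 0, "claw": 0.1},
    {"x": 0, "y": -2, "z": 7, "wx": 0, "wy": 0, "wz": 0, "claw": 0.1},
    {"x": 0, "y": -2, "z": 11, "wx": 0, "wy": 0, "wz": 0, "claw": 0.1},
    {"x": 0, "y": -2, "z": 15, "wx": 0, "wy": 0, "wz": 0, "claw": 0.1},
    {"x": 0, "y": -2, "z": 18, "wx": 0, "wy": 0, "wz": 0, "claw": 0.1},
    {"x": 0, "y": -2, "z": 21, "wx": 0, "wy": 0, "wz": 0, "claw": 0.1},
    {"x": 0, "y": -2, "z": 23, "wx": 0, "wy": 0, "wz": 0, "claw": 0.1},
    {"x": 0, "y": -2, "z": 24, "wx": 0, "wy": 0, "wz": 0, "claw": 0.1},
  ],
)

```text
t: 8.35
eef_pos: [0.4721, -0.1181, 0.1015]
eef_rot: [0.23, 0.973, -0.0, -0.0]
force: [0.9, -0.2, -2.3]
opening: 0.0281
```

```bash
python3 mv.py .472 -.118 .095
```

```text
t 8.35 pos [ 0.4721 -0.1181  0.1015] F [ 0.87 -0.16 -2.27] op 0.0281 tilt 0.01
x,y axes [-0.894  0.448  0.   ] [ 0.448  0.894 -0.   ]
target [0.472, -0.118, 0.095] tool shift mm [0.2 0.1 6.5]
```

Now I'll feel downward slowly at 10 mm/s.

Request:
step_arm(
  rows=[
    {"x": 0, "y": 0, "z": 1.5, "wx": 0, "wy": 0, "wz": 0, "claw": 0.1},
    {"x": 0, "y": 0, "z": 3, "wx": 0, "wy": 0, "wz": 0, "claw": 0.1},
    {"x": 0, "y": 0, "z": 4.5, "wx": 0, "wy": 0, "wz": 0, "claw": 0.1},
    {"x": 0, "y": 0, "z": 6, "wx": 0, "wy": 0, "wz": 0, "claw": 0.1},
    {"x": 0, "y": 0, "z": 7.5, "wx": 0, "wy": 0, "wz": 0, "claw": 0.1},
    {"x": 0, "y": 0, "z": 9, "wx": 0, "wy": 0, "wz": 0, "claw": 0.1},
    {"x": 0, "y": 0, "z": 10, "wx": 0, "wy": 0, "wz": 0, "claw": 0.1},
    {"x": 0, "y": 0, "z": 10, "wx": 0, "wy": 0, "wz": 0, "claw": 0.1},
  ],
)

```text
t: 9.35
eef_pos: [0.4721, -0.1183, 0.0918]
eef_rot: [0.23, 0.973, -0.0, 0.0]
force: [-2.3, -1.1, 3.1]
opening: 0.0279
```

Request:
step_arm(
  rows=[
    {"x": 0, "y": 0, "z": 0, "wx": 0, "wy": 0, "wz": 0, "claw": 0.4},
    {"x": 0, "y": 0, "z": 0, "wx": 0, "wy": 0, "wz": 0, "claw": 0.5},
    {"x": 0, "y": 0, "z": 0, "wx": 0, "wy": 0, "wz": 0, "claw": 0.7},
    {"x": 0, "y": 0, "z": 0, "wx": 0, "wy": 0, "wz": 0, "claw": 0.7},
    {"x": 0, "y": 0, "z": -10, "wx": 0, "wy": 0, "wz": 0, "claw": 0.7},
    {"x": 0, "y": 0, "z": -30, "wx": 0, "wy": 0, "wz": 0, "claw": 0.7},
    {"x": 0, "y": 0, "z": -50, "wx": 0, "wy": 0, "wz": 0, "claw": 0.7},
    {"x": 0, "y": 0, "z": -65, "wx": 0, "wy": 0, "wz": 0, "claw": 0.7},
  ],
)

```text
t: 10.35
eef_pos: [0.4727, -0.1183, 0.1592]
eef_rot: [0.23, 0.973, -0.0, 0.001]
force: [-0.4, -0.4, 0.4]
opening: 0.0612
```

```bash
python3 mv.py .472 -.118 .13;python3 - <<'E'
from rig import manip
import cv2,numpy as np,h
manip.camera("scene")
c=manip.calibration("wrist"); im=manip.camera("wrist"); cv2.imwrite("pics/w3.png",im); np.save("pics/w3c.npy",c,allow_pickle=True)
im=manip.camera("scene"); x,y=226,220; cv2.imwrite("pics/s3raw.png",im);cv2.imwrite("pics/s3.png",cv2.resize(im[y:y+180,x:x+200],(660,594),interpolation=cv2.INTER_CUBIC))
E
python3 mv.py
```

```text
t 10.35 pos [ 0.4727 -0.1183  0.1592] F [-0.43 -0.35  0.44] op 0.0612 tilt 0.15
x,y axes [-0.894  0.448 -0.003] [0.448 0.894 0.   ]
target [0.472, -0.118, 0.13] tool shift mm [ 0.8 -0.  29.2]
t 10.5 pos [ 0.4727 -0.1183  0.158 ] F [-0.72  0.34 -0.98] op 0.0612 tilt 0.14
x,y axes [-0.894  0.448 -0.002] [0.448 0.894 0.   ]
```

View pics/w3.png

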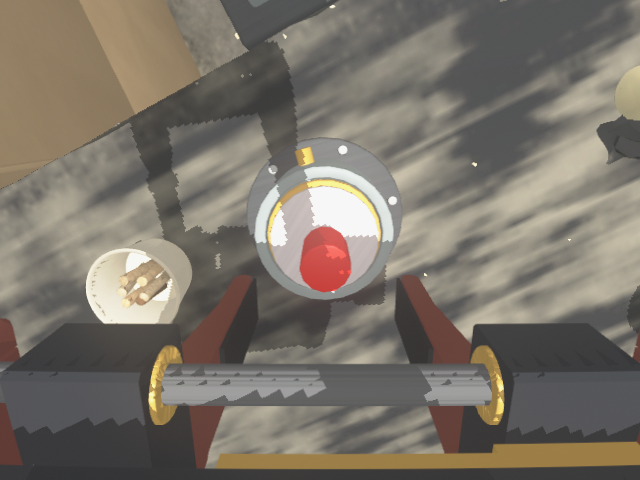

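View pics/s3.png

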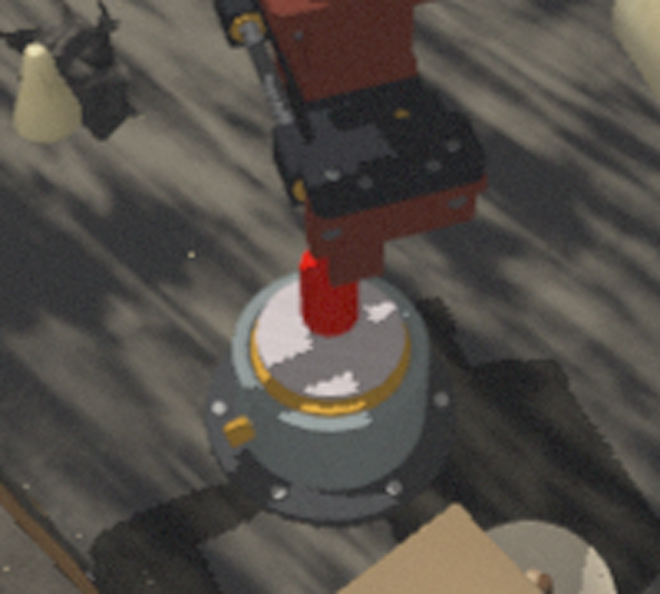

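The core is nested upright in the ring: knob at (325,260) in the wrist view, with an even brass rim showing round the flange. Next I'll measure its position.

Run:
```python
import cv2,numpy as np,h
from ov import *
from rig import manip
c=np.load("pics/w3c.npy",allow_pickle=True).item(); im=cv2.imread("pics/w3.png")
cs=manip.calibration("scene"); sc=cv2.imread("pics/s3raw.png")
x,y=.471,-.118
out=[]
for z0 in(.028,.034):
  it=[(x,y,z0+.037,.036,G),(x,y,z0+.09,.014,B),(x,y,.062,.048,R),(x,y,z0+.051,.014,B)]
  out.append(np.hstack([ov(im,c,it,325,235,2.8,400,300),ov(sc,cs,it,326,325,4,400,300)]))
cv2.imwrite("pics/ov5.png",np.vstack(out))
```

```text
(no output)
```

View pics/ov5.png

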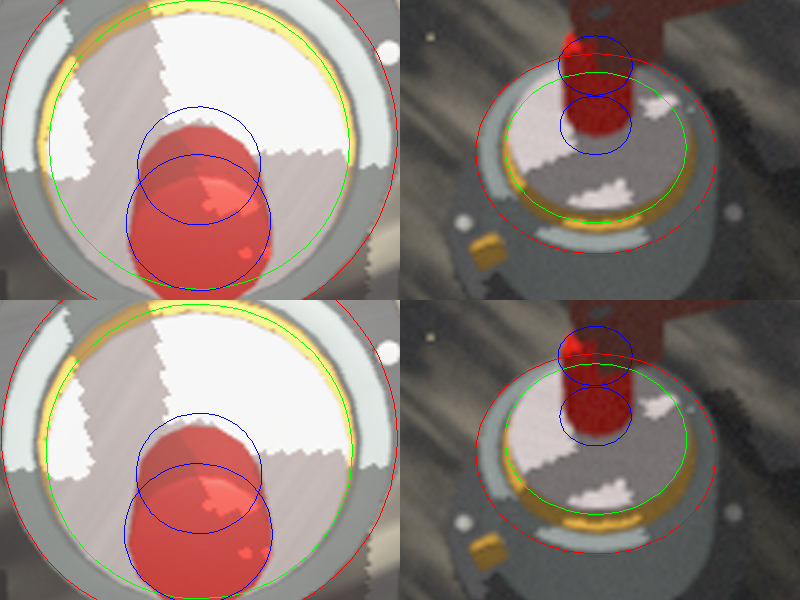

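Request:
step_arm(
  rows=[
    {"x": 0, "y": 0, "z": 0, "wx": 0, "wy": 0, "wz": 0, "claw": 0.4},
    {"x": 0, "y": 0, "z": 0, "wx": 0, "wy": 0, "wz": 0, "claw": 0.2},
    {"x": 0, "y": 0, "z": 0, "wx": 0, "wy": 0, "wz": 0, "claw": 0},
    {"x": 0, "y": 0, "z": 5, "wx": 0, "wy": 0, "wz": 0, "claw": 0},
    {"x": 0, "y": 0, "z": 12, "wx": 0, "wy": 0, "wz": 0, "claw": 0},
    {"x": 0, "y": 0, "z": 20, "wx": 0, "wy": 0, "wz": 0, "claw": 0},
    {"x": 0, "y": 0, "z": 26, "wx": 0, "wy": 0, "wz": 0, "claw": 0},
    {"x": 0, "y": 0, "z": 26, "wx": 0, "wy": 0, "wz": 0, "claw": 0},
  ],
)

```text
t: 11.5
eef_pos: [0.4718, -0.118, 0.1298]
eef_rot: [0.23, 0.973, 0.0, -0.001]
force: [-0.3, 0.6, 1.2]
opening: 0.0006
```

```bash
python3 mv.py .472 -.118 .13;python3 - <<'E'
from rig import manip
import cv2
im=manip.camera("wrist"); cv2.imwrite("pics/w4.png",im)
E
```

```text
t 11.5 pos [ 0.4718 -0.118   0.1298] F [-0.25  0.64  1.23] op 0.0006 tilt 0.08
x,y axes [-0.894  0.448  0.001] [ 0.448  0.894 -0.   ]
target [0.472, -0.118, 0.13] tool shift mm [-0.2  0.1 -0.2]
```

View pics/w4.png

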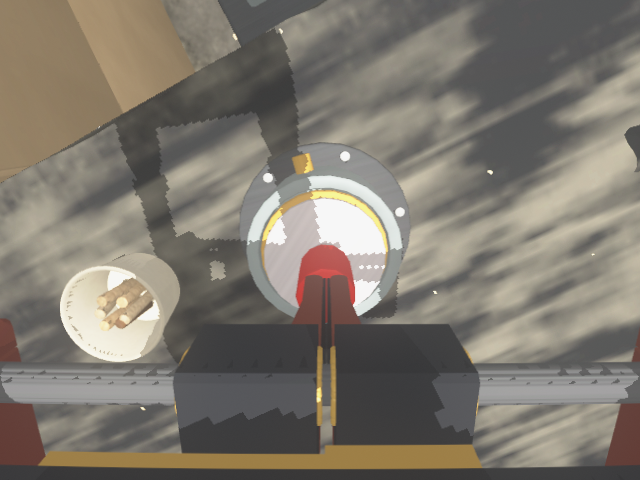

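Request:
step_arm(
  rows=[
    {"x": 0, "y": 0, "z": 1, "wx": 0, "wy": 0, "wz": 0, "claw": 0},
    {"x": 0, "y": 0, "z": 2, "wx": 0, "wy": 0, "wz": 0, "claw": 0},
    {"x": 0, "y": 0, "z": 3, "wx": 0, "wy": 0, "wz": 0, "claw": 0},
    {"x": 0, "y": 0, "z": 4, "wx": 0, "wy": 0, "wz": 0, "claw": 0},
    {"x": 0, "y": 0, "z": 5, "wx": 0, "wy": 0, "wz": 0, "claw": 0},
    {"x": 0, "y": 0, "z": 5, "wx": 0, "wy": 0, "wz": 0, "claw": 0},
    {"x": 0, "y": 0, "z": 5, "wx": 0, "wy": 0, "wz": 0, "claw": 0},
    {"x": 0, "y": 0, "z": 5, "wx": 0, "wy": 0, "wz": 0, "claw": 0},
  ],
)

```text
t: 12.55
eef_pos: [0.4722, -0.1181, 0.1257]
eef_rot: [0.23, 0.973, -0.0, 0.0]
force: [0.3, -0.3, 0.6]
opening: 0.0002
```

Request:
step_arm(
  rows=[
    {"x": 0, "y": 0, "z": 1, "wx": 0, "wy": 0, "wz": 0, "claw": 0},
    {"x": 0, "y": 0, "z": 2, "wx": 0, "wy": 0, "wz": 0, "claw": 0},
    {"x": 0, "y": 0, "z": 3, "wx": 0, "wy": 0, "wz": 0, "claw": 0},
    {"x": 0, "y": 0, "z": 3, "wx": 0, "wy": 0, "wz": 0, "claw": 0},
    {"x": 0, "y": 0, "z": 3, "wx": 0, "wy": 0, "wz": 0, "claw": 0},
    {"x": 0, "y": 0, "z": 3, "wx": 0, "wy": 0, "wz": 0, "claw": 0},
    {"x": 0, "y": 0, "z": 3, "wx": 0, "wy": 0, "wz": 0, "claw": 0},
    {"x": 0, "y": 0, "z": 3, "wx": 0, "wy": 0, "wz": 0, "claw": 0},
  ],
)

```text
t: 13.55
eef_pos: [0.4722, -0.1182, 0.1227]
eef_rot: [0.23, 0.973, -0.0, 0.0]
force: [-0.3, -0.9, 3.3]
opening: 0.0005
```

Request:
step_arm(
  rows=[
    {"x": 0, "y": 0, "z": 0.5, "wx": 0, "wy": 0, "wz": 0, "claw": 0},
    {"x": 0, "y": 0, "z": 1, "wx": 0, "wy": 0, "wz": 0, "claw": 0},
    {"x": 0, "y": 0, "z": 1.5, "wx": 0, "wy": 0, "wz": 0, "claw": 0},
    {"x": 0, "y": 0, "z": 1.5, "wx": 0, "wy": 0, "wz": 0, "claw": 0},
    {"x": 0, "y": 0, "z": 1.5, "wx": 0, "wy": 0, "wz": 0, "claw": 0},
    {"x": 0, "y": 0, "z": 1.5, "wx": 0, "wy": 0, "wz": 0, "claw": 0},
    {"x": 0, "y": 0, "z": 1.5, "wx": 0, "wy": 0, "wz": 0, "claw": 0},
    {"x": 0, "y": 0, "z": 1.5, "wx": 0, "wy": 0, "wz": 0, "claw": 0},
  ],
)

```text
t: 14.55
eef_pos: [0.4721, -0.1181, 0.1211]
eef_rot: [0.23, 0.973, 0.0, -0.0]
force: [0.4, 0.2, 2.7]
opening: 0.0006
```

Request:
step_arm(
  rows=[
    {"x": 0, "y": 0, "z": 0.5, "wx": 0, "wy": 0, "wz": 0, "claw": 0},
    {"x": 0, "y": 0, "z": 1, "wx": 0, "wy": 0, "wz": 0, "claw": 0},
    {"x": 0, "y": 0, "z": 1.5, "wx": 0, "wy": 0, "wz": 0, "claw": 0},
    {"x": 0, "y": 0, "z": 1.5, "wx": 0, "wy": 0, "wz": 0, "claw": 0},
    {"x": 0, "y": 0, "z": 1.5, "wx": 0, "wy": 0, "wz": 0, "claw": 0},
    {"x": 0, "y": 0, "z": 1.5, "wx": 0, "wy": 0, "wz": 0, "claw": 0},
    {"x": 0, "y": 0, "z": 1.5, "wx": 0, "wy": 0, "wz": 0, "claw": 0},
    {"x": 0, "y": 0, "z": 1.5, "wx": 0, "wy": 0, "wz": 0, "claw": 0},
  ],
)

```text
t: 15.55
eef_pos: [0.4721, -0.1181, 0.1196]
eef_rot: [0.23, 0.973, -0.0, -0.0]
force: [0.6, 0.0, 3.0]
opening: 0.0005
```

Request:
step_arm(
  rows=[
    {"x": 0, "y": 0, "z": 0.5, "wx": 0, "wy": 0, "wz": 0, "claw": 0},
    {"x": 0, "y": 0, "z": 1, "wx": 0, "wy": 0, "wz": 0, "claw": 0},
    {"x": 0, "y": 0, "z": 1.5, "wx": 0, "wy": 0, "wz": 0, "claw": 0},
    {"x": 0, "y": 0, "z": 1.5, "wx": 0, "wy": 0, "wz": 0, "claw": 0},
    {"x": 0, "y": 0, "z": 1.5, "wx": 0, "wy": 0, "wz": 0, "claw": 0},
    {"x": 0, "y": 0, "z": 1.5, "wx": 0, "wy": 0, "wz": 0, "claw": 0},
    {"x": 0, "y": 0, "z": 1.5, "wx": 0, "wy": 0, "wz": 0, "claw": 0},
    {"x": 0, "y": 0, "z": 1.5, "wx": 0, "wy": 0, "wz": 0, "claw": 0},
  ],
)

```text
t: 16.55
eef_pos: [0.4721, -0.1181, 0.1181]
eef_rot: [0.23, 0.973, -0.0, -0.0]
force: [-0.6, -0.4, 2.4]
opening: 0.0003
```

Request:
step_arm(
  rows=[
    {"x": 0, "y": 0, "z": 0.5, "wx": 0, "wy": 0, "wz": 0, "claw": 0},
    {"x": 0, "y": 0, "z": 1, "wx": 0, "wy": 0, "wz": 0, "claw": 0},
    {"x": 0, "y": 0, "z": 1.5, "wx": 0, "wy": 0, "wz": 0, "claw": 0},
    {"x": 0, "y": 0, "z": 1.5, "wx": 0, "wy": 0, "wz": 0, "claw": 0},
    {"x": 0, "y": 0, "z": 1.5, "wx": 0, "wy": 0, "wz": 0, "claw": 0},
    {"x": 0, "y": 0, "z": 1.5, "wx": 0, "wy": 0, "wz": 0, "claw": 0},
    {"x": 0, "y": 0, "z": 1.5, "wx": 0, "wy": 0, "wz": 0, "claw": 0},
    {"x": 0, "y": 0, "z": 1.5, "wx": 0, "wy": 0, "wz": 0, "claw": 0},
  ],
)

```text
t: 17.55
eef_pos: [0.4724, -0.1183, 0.1175]
eef_rot: [0.23, 0.973, -0.0, 0.001]
force: [-0.7, -0.1, 5.2]
opening: 0.0
```

Request:
step_arm(
  rows=[
    {"x": 0, "y": 0, "z": 0.4, "wx": 0, "wy": 0, "wz": 0, "claw": 0},
    {"x": 0, "y": 0, "z": 0.8, "wx": 0, "wy": 0, "wz": 0, "claw": 0},
    {"x": 0, "y": 0, "z": 1, "wx": 0, "wy": 0, "wz": 0, "claw": 0},
    {"x": 0, "y": 0, "z": 1, "wx": 0, "wy": 0, "wz": 0, "claw": 0},
    {"x": 0, "y": 0, "z": 1, "wx": 0, "wy": 0, "wz": 0, "claw": 0},
    {"x": 0, "y": 0, "z": 1, "wx": 0, "wy": 0, "wz": 0, "claw": 0},
    {"x": 0, "y": 0, "z": 1, "wx": 0, "wy": 0, "wz": 0, "claw": 0},
    {"x": 0, "y": 0, "z": 1, "wx": 0, "wy": 0, "wz": 0, "claw": 0},
  ],
)

```text
t: 18.55
eef_pos: [0.4727, -0.1183, 0.1172]
eef_rot: [0.23, 0.973, -0.0, 0.001]
force: [-1.6, -0.1, 8.2]
opening: 0.0002
```

Request:
step_arm(
  rows=[
    {"x": 0, "y": 0, "z": 0.3, "wx": 0, "wy": 0, "wz": 0, "claw": 0},
    {"x": 0, "y": 0, "z": 0.6, "wx": 0, "wy": 0, "wz": 0, "claw": 0},
    {"x": 0, "y": 0, "z": 0.9, "wx": 0, "wy": 0, "wz": 0, "claw": 0},
    {"x": 0, "y": 0, "z": 1.2, "wx": 0, "wy": 0, "wz": 0, "claw": 0},
    {"x": 0, "y": 0, "z": 1.5, "wx": 0, "wy": 0, "wz": 0, "claw": 0},
    {"x": 0, "y": 0, "z": 1.5, "wx": 0, "wy": 0, "wz": 0, "claw": 0},
    {"x": 0, "y": 0, "z": 1.5, "wx": 0, "wy": 0, "wz": 0, "claw": 0},
    {"x": 0, "y": 0, "z": 1.5, "wx": 0, "wy": 0, "wz": 0, "claw": 0},
  ],
)

```text
t: 19.55
eef_pos: [0.4731, -0.1185, 0.1167]
eef_rot: [0.23, 0.973, -0.0, 0.002]
force: [-0.6, 0.5, 12.2]
opening: 0.0002
```

Request:
step_arm(
  rows=[
    {"x": 0, "y": 0, "z": 0.4, "wx": 0, "wy": 0, "wz": 0, "claw": 0},
    {"x": 0, "y": 0, "z": 0.8, "wx": 0, "wy": 0, "wz": 0, "claw": 0},
    {"x": 0, "y": 0, "z": 1.2, "wx": 0, "wy": 0, "wz": 0, "claw": 0},
    {"x": 0, "y": 0, "z": 1.2, "wx": 0, "wy": 0, "wz": 0, "claw": 0},
    {"x": 0, "y": 0, "z": 1.2, "wx": 0, "wy": 0, "wz": 0, "claw": 0},
    {"x": 0, "y": 0, "z": 1.2, "wx": 0, "wy": 0, "wz": 0, "claw": 0},
    {"x": 0, "y": 0, "z": 1.2, "wx": 0, "wy": 0, "wz": 0, "claw": 0},
    {"x": 0, "y": 0, "z": 1.2, "wx": 0, "wy": 0, "wz": 0, "claw": 0},
  ],
)

```text
t: 20.55
eef_pos: [0.4734, -0.1185, 0.1163]
eef_rot: [0.23, 0.973, -0.0, 0.003]
force: [-2.0, -0.2, 16.5]
opening: 0.0005
```

```bash
python3 mv.py
```

```text
t 20.55 pos [ 0.4734 -0.1185  0.1163] F [-2.01 -0.21 16.47] op 0.0005 tilt 0.29
x,y axes [-0.894  0.448 -0.005] [0.448 0.894 0.001]
```

Holding at about 15–16 N for another second.

Request:
step_arm(
  rows=[
    {"x": 0, "y": 0, "z": 0, "wx": 0, "wy": 0, "wz": 0, "claw": 0},
    {"x": 0, "y": 0, "z": 0, "wx": 0, "wy": 0, "wz": 0, "claw": 0},
    {"x": 0, "y": 0, "z": 0, "wx": 0, "wy": 0, "wz": 0, "claw": 0},
    {"x": 0, "y": 0, "z": 0, "wx": 0, "wy": 0, "wz": 0, "claw": 0},
    {"x": 0, "y": 0, "z": 0, "wx": 0, "wy": 0, "wz": 0, "claw": 0},
    {"x": 0, "y": 0, "z": 0, "wx": 0, "wy": 0, "wz": 0, "claw": 0},
    {"x": 0, "y": 0, "z": 0, "wx": 0, "wy": 0, "wz": 0, "claw": 0},
    {"x": 0, "y": 0, "z": 0, "wx": 0, "wy": 0, "wz": 0, "claw": 0},
  ],
)

```text
t: 21.55
eef_pos: [0.4733, -0.1185, 0.1163]
eef_rot: [0.23, 0.973, -0.0, 0.003]
force: [-0.9, 0.4, 15.4]
opening: 0.0004
```

Request:
step_arm(
  rows=[
    {"x": 0, "y": 0, "z": -2, "wx": 0, "wy": 0, "wz": 0, "claw": 0},
    {"x": 0, "y": 0, "z": -4, "wx": 0, "wy": 0, "wz": 0, "claw": 0},
    {"x": 0, "y": 0, "z": -7, "wx": 0, "wy": 0, "wz": 0, "claw": 0},
    {"x": 0, "y": 0, "z": -15, "wx": 0, "wy": 0, "wz": 0, "claw": 0},
    {"x": 0, "y": 0, "z": -30, "wx": 0, "wy": 0, "wz": 0, "claw": 0},
    {"x": 0, "y": 0, "z": -50, "wx": 0, "wy": 0, "wz": 0, "claw": 0},
    {"x": 0, "y": 0, "z": -70, "wx": 0, "wy": 0, "wz": 0, "claw": 0},
    {"x": 0, "y": 0, "z": -85, "wx": 0, "wy": 0, "wz": 0, "claw": 0},
  ],
)

```text
t: 22.55
eef_pos: [0.4725, -0.1183, 0.2002]
eef_rot: [0.23, 0.973, -0.0, 0.001]
force: [0.4, 0.3, 0.8]
opening: 0.0002
```

```bash
python3 - <<'E'
from rig import manip
import cv2,numpy as np,h
from ov import *
manip.camera("scene")
x,y=.4715,-.118; z0=.027
it=[(x,y,z0+.037,.036,G),(x,y,z0+.09,.014,B),(x,y,.062,.048,R),(x,y,z0+.051,.014,B)]
c=manip.calibration("wrist"); w=manip.camera("wrist"); s=manip.camera("scene"); cs=manip.calibration("scene"); t=manip.camera("top")
a=np.hstack([ov(w,c,it,320,235,2,400,300),ov(s,cs,it,326,325,4,400,300)])
b=np.hstack([ov(w,c,[],320,235,2,400,300),ov(s,cs,[],326,325,4,400,300)])
cv2.imwrite("pics/fin.png",np.vstack([a,b])); cv2.imwrite("pics/fint.png",t)
E
python3 mv.py
```

```text
t 22.75 pos [ 0.4722 -0.1182  0.198 ] F [-0.41 -0.37 -0.17] op 0.0005 tilt 0.02
x,y axes [-0.894  0.448 -0.   ] [0.448 0.894 0.   ]
```

View pics/fin.png

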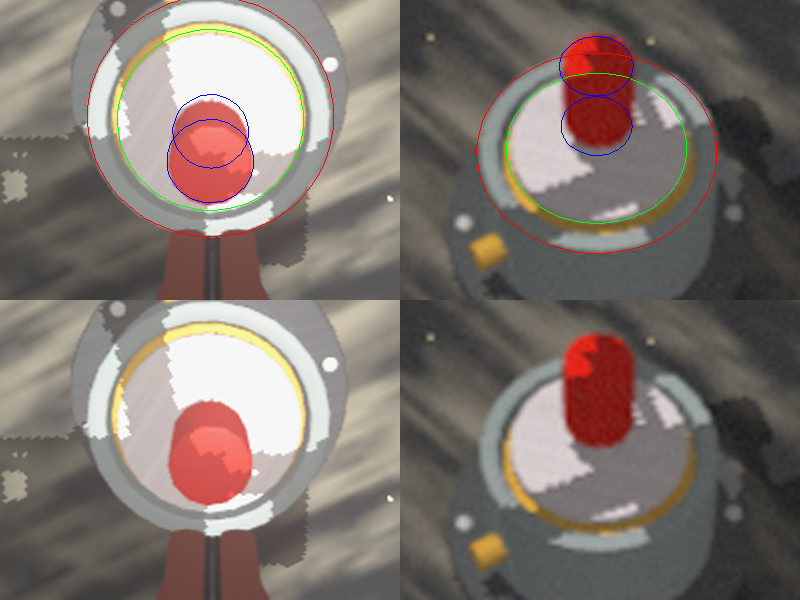

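View pics/fint.png

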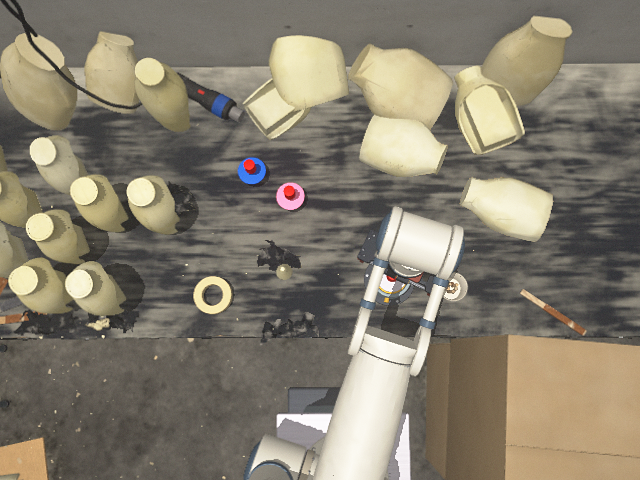

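The core stands upright and concentric in the mould, lower than before. The flange is at about (600,150) in the scene crop, and the other things are where they were. I'm handing in.

```bash
python3 -c "
from rig import manip
print(manip.hand_in())"
```

```text
the job is handed in; nothing more can be done
None
```

The core is nested in the brass ring, pressed down onto its stop and released. I handed the job in at about 23 s of the 61 s.

- **Placing:** I took the uncoloured aluminium core by its red knob, leaving the blue and pink look-alikes alone. I lowered it into the ring until I felt light contact, then opened the fingers so it could centre itself.
- **Pressing:** With the fingers shut I pushed on the knob top in steps of 1.5 mm or less. The ring slid at about 3 N for roughly 6 mm, then the force rose with the buffer: 5, 8, 12, then 16 N. I held 15–16 N for over a second; the highest reading was 16.5 N, but I only had one reading per second.
- **Last checks:** The wrist and scene pictures show the core upright and centred, with its origin about 26–27 mm above the mould's underside, inside the 13–32 mm home range. The top picture shows the tape roll, cone and look-alikes where they were; the tub is partly hidden by the arm there but looks unmoved. The gripper is about 80 mm clear, and the force reads near zero.
- **Disagreements:** The wrist camera put the mould about 2 mm further out in x than the other two cameras, so I used a value in between. The sliding force read about 3 N rather than the stated 5 N. While pressing, the tool leaned about 0.3°, and it was straight again after release.

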